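# Latch the incubator drawer

## Robot

A 6-joint arm with a two-finger parallel gripper is mounted at the origin on the work surface. World frame = base frame: x ahead of the robot, y to its left, z up, the work surface at z = 0. Lengths are in m, angles in rad, forces in N, time in s.
With the tool pointing down it reaches from about 0.35 to 0.975 m from the base axis. Payload 4.9 kg.
Tool frame: the origin (TCP) lies at the very end of the fingers, on their centre line; the grasp point (between the pads) lies 19 mm behind it; z points along the fingers, y is the direction in which the jaws open and shut (so a half turn about z gives the same grasp; the last joint's range is limited). The gripper opens to 85 mm and grips with 20 to 120 N. Pads are 22 mm wide; open, the fingers measure 114 mm over their backs; the gripper's body (76 mm by 85 mm) begins 54 mm behind the grasp point. The pads swing forward as they close: fully open they stand 13 mm farther back than shut.
Start: joints at [-1.252, 0.053, 1.613, -0, 1.476, -0.119], TCP at [0.265, -0.566, 0.231] pointing down, gripper open.
Joint ranges: [-3.01, 3.01], [-1.01, 2.22], [0.06, 2.58], [-1.02, 4.17], [0.09, 2.62], [-3.14, 3.14]. Speed limits (rad/s): [2.57, 2.57, 3.14, 3.14, 3.14, 3.14].

## Interface

Orientations are given as a 3x3 rotation matrix whose columns are the frame's x, y, z axes.
In Python, from bench import status, grab_frame, calibration, manip gives the robot as it stands. The module is installed in compiled form; this text tells all that it offers.
- The arm moves only by the tool play_rows, never from a script. Its argument "commands" is a list that holds one entry, the list of rows, each a list of 5 numbers: the shift along the tool's x, y, z in m, then the turn about the tool's z in degrees, then the finger opening in m, from 0 to 0.0854. A call has exactly 8 rows; each row is the pose to reach, as a shift and turn from the pose commanded when the call began, along the tool's axes at that moment; what a row does not reach only later rows make up. A row lasts 1/10 s, in which the tool goes at most 50 mm and 8.59 degrees, less where a joint would pass 70% of its speed; a pose out of reach is approached as far as the arm can. A call with a gripper value outside its range is refused whole. The fingers move at their own pace and stop on an object; "force" is the grip in N (left out, the last holds). Time passes only in rows, so rows that repeat a pose let the fingers close, or fill a call up. It gives the time, the measured TCP pose, the force and the opening at its end, in the units of the state.
- status.sense(): the state, without advancing time (a new reading comes with each control period).
- grab_frame(name): name is "side" or "top"; returns (picture, depth): 384x512x3 uint8, red, green, blue; 384x512 float32, m along the optical axis (not along the pixel's ray), 0 where there is no reading.
- calibration(name): a dict with "fx", "fy", "cx", "cy" (pixels), "k1" (the pictures are not rectified: a ray, as slopes to the right and down, at radius r is drawn at 1 + k1 r^2 times it, then the intrinsics apply), "cam_to_world" (4x4, takes a point from camera to world coordinates). Camera axes: x right, y down, z forward; pixel columns grow to the right and rows downward; lengths in m; the calibration is good to about 2 mm. A picture is of the moment at which its call begins. calibration takes no time and is no camera call.
- manip.job_done(): hands the job in, once; it reports no verdict.
The state is a dict: "time": time; "q": joint angles; "qd": joint speeds; "joint_efforts": joint torques, N m; "eef_pos": TCP position; "eef_rot": TCP orientation; "wrist_force": force on the tool from outside, world axes, zero at the start; "wrist_torque": the same for the moment, N m; "gripper_width": finger opening in m.
Only numpy, scipy, OpenCV 4.12 (cv2) and the standard library are available. Lean on these libraries where they do the work, as an engineer would, in place of code of your own. Each camera call takes 0.05 s, during which the arm holds its last target.

## Task

Close and latch the small bench incubator: take the latch bar by its knob, lift it so that its tooth clears the low front wall of the keeper on the roof, use the bar to push the drawer in, then let the tooth drop all the way down into the notch so that the drawer stays shut, and let go. Work gently: feel for the notch, do not ram the bar against the keeper, and leave everything else where it stands.

Things in the scene. Friction and masses are not known exactly. Their poses are not given: they have to be found in the camera images.
- incubator: White box 220 (x) x 200 (y) x 100 mm (z) fixed on the bench, which stays put. Origin: centre of its underside. Its x axis points from its front (with the drawer) to its back; pushing along +x shuts the drawer; its yaw varies. The roof is flat, 100 mm above the bench.
- drawer (a joint): How far the drawer is open, m: 0 = hard end stop, at most 0.098; starts 0.074 to 0.095. Slides along the incubator's x with about 1 N friction, damped (4 N at 0.1 m/s). Over the last 0.040 m two spring buffers push it back out with 2 N rising to 6 N, so it stays in only with the tooth in the notch. Latched: about 0.004 to 0.036, depending on the keeper.
- latch_bar (a joint): Angle of the steel latch bar, rad: 0 = level, its tooth's foot down on the roof or the notch's floor; grows as it is lifted, to 0.7; it falls back by its own weight (0.16 kg with the knob). The bar, 14 mm wide and 10 mm thick, runs from its pivot on the drawer front back over the roof; its far end, 120 mm from the pivot, has a tooth below and a knob above.
- pivot (a point): Pivot of the latch bar, a pin along the incubator's y on two lugs on the drawer front's top edge, 120 mm above the bench; it travels with the drawer (at x = -0.122 - opening, y = 0 in the incubator's frame), so pushing the bar along +x shuts the drawer.
- knob (a point): Centre of the black ball knob, 28 mm in diameter, on a 10 mm stem above the bar's far end: 120 mm from the pivot along the bar and 42 mm above the bar's centre line, 162 mm above the bench when the bar is level. Free room all round. Best pinched from above across the incubator's y axis, so that it can turn between the fingers as the bar tilts.
- tooth_foot (a point): Middle of the foot of the bar's tooth: 120 mm from the pivot along the bar, 20 mm below its centre line. The tooth is 10 mm thick along the bar and 16 mm wide. To pass the keeper's low wall the foot must rise over 12 mm (bar over 0.10 rad); raised less than 26 mm (under 0.2 rad) the tooth, pushed on, meets the keeper's back wall and then stands over the notch.
- keeper_mid (a point): Middle of the 28 mm range, on the roof on the bar's line, in which the notch's middle lies: the keeper was clamped by hand anywhere from 14 mm in front of to 14 mm behind this point along x. Where exactly is not reported: see or feel it. Keep the force between bar and keeper under 22 N.
- keeper_rail: Aluminium plate 96 x 44 x 1 mm fixed on the roof; axes as the incubator's, origin at keeper_mid. On it is clamped, immovable, the dark steel keeper, 28 mm wide across; from front to back: low wall 22 mm thick and 12 mm high, notch 14 mm long, open on top, floor at roof level, back wall 10 mm thick and 26 mm high (above the roof).
- reagent_bottle: small round reagent bottle, 32 mm across, 58 mm tall, standing on the incubator's roof at the back. Leave alone. Origin: centre of its underside.
- cap_tray: small open white tray 55 x 60 x 22 mm on the incubator's roof at the back. Leave alone. Origin: centre of its underside.
- jar: squat jar, 48 mm across, 60 mm tall, on the bench beside the incubator. Leave alone. Origin: centre of its underside.
- marker: marker pen 120 mm long, 13 mm thick, lying on the bench beside the incubator. Leave alone. Origin: centre of its underside.
- tube_rack: red and yellow tube rack 110 x 220 x 42 mm on the bench. Leave alone. Origin: centre of its underside.
- tip_box: pipette tip box 85 x 125 x 67 mm on the bench. Leave alone. Origin: centre of its underside.
- well_plate: clear well plate 85 x 127 x 14 mm on the bench. Leave alone. Origin: centre of its underside.

How it is judged:
On the way, in this order (a step that is already met when the one before it is completed fails the run):
1. the bar is lifted so far that its tooth clears the keeper's low wall (over 0.08 rad), the drawer still open (value of joint latch_bar above 0.08 rad and value of joint drawer above 0.038 m), for 0.1 s.
2. the drawer is pushed in with the bar still raised (drawer open less than 38 mm, bar over 0.03 rad) (value of joint drawer below 0.038 m and value of joint latch_bar above 0.03 rad), for 0.05 s.
At the end, for the whole second after the job is handed in: The tooth is down in the notch (bar angle under 0.03 rad), the drawer is held in by it (open less than 38 mm) and at rest (under 5 mm/s), with nothing holding it (value of joint latch_bar below 0.03 rad and value of joint drawer below 0.038 m and velocity of joint drawer between -0.005 and 0.005 m/s); the robot touches nothing.
It fails at once if bar pressed or rammed against the keeper with more than 22 N (contact force between latch_bar and keeper_rail above 22 N).
It fails at once if a bystander moved by more than 20 mm (distance of any of reagent_bottle, cap_tray, jar, marker, tube_rack, tip_box, well_plate from where it was at the start of the episode above 0.02 m).
It also fails if it takes over 40 s, if anything falls off the work surface, if the arm or the gripper's body presses on something with over 40 N, if the wrist force passes 120 N, or if a joint passes its speed limit or range.

## Working session

There is one attempt and no reset: what is moved stays moved. The work goes in short steps, Python scripts to look and compute and a tool call to move; the robot and the scene stay as the last step left them, time stands still between calls to the robot, and variables do not carry over. Pictures are saved under pics/ and viewed, and the job is handed in when it is done.

Besides the shell and the picture viewer there is one more tool, called after "Call:" as name(argument=value, ...) on one line, values as JSON. play_rows: Moves the arm, as the interface text tells. Its arguments: {"type":"object","properties":{"commands":{"type":"array","items":{"type":"array","items":{"type":"array","items":{"type":"number"}}}},"force":{"type":"number"}},"required":["commands"]}

```bash
mkdir -p pics
cat > h.py <<'E'
import numpy as np, cv2
from bench import status, grab_frame, calibration, manip
def snap(n,tag):
    p,d=grab_frame(n); cv2.imwrite(f'pics/{tag}.png',p[:,:,::-1]); np.savez(f'pics/{tag}.npz',p=p,d=d); return p,d
def ray(n,u,v):
    c=calibration(n); x=(u-c['cx'])/c['fx']; y=(v-c['cy'])/c['fy']
    xu,yu=x,y
    for _ in range(20):
        s=1+c['k1']*(xu*xu+yu*yu); xu,yu=x/s,y/s
    T=np.array(c['cam_to_world']); return T[:3,3],T[:3,:3]@np.array([xu,yu,1.])
def atdepth(n,u,v,d):
    o,r=ray(n,u,v); return o+r*d
def onz(n,u,v,z):
    o,r=ray(n,u,v); return o+r*(z-o[2])/r[2]
E
python3 - <<'E'
from h import *
s=status.sense(); print({k:np.round(v,4) for k,v in s.items()})
for n in('side','top'):
    snap(n,n+'0'); c=calibration(n); print(c)
E
```

```text
{'time': np.float64(0.0), 'q': array([-1.252 ,  0.0533,  1.6143, -0.    ,  1.476 , -0.119 ]), 'qd': array([-0.0003, -0.0005,  0.0007, -0.0013, -0.0005, -0.0003]), 'joint_efforts': array([ 2.20000e-03, -3.93684e+01, -3.70176e+01, -0.00000e+00,
        6.90000e-03,  0.00000e+00]), 'eef_pos': array([ 0.2648, -0.5655,  0.2301]), 'eef_rot': array([[ 9.057e-01,  4.239e-01, -6.000e-04],
       [ 4.239e-01, -9.057e-01,  1.900e-03],
       [ 2.000e-04, -2.000e-03, -1.000e+00]]), 'wrist_force': array([-0.4627,  0.6174, -0.3424]), 'wrist_torque': array([-0.0165, -0.0027,  0.0017]), 'gripper_width': np.float64(0.0853)}
{'fx': 378.11933894734796, 'fy': 378.11933894734796, 'cx': 258.07131256502475, 'cy': 197.5116665099749, 'k1': -0.0048572826211813564, 'cam_to_world': array([[-0.98389193, -0.11037689,  0.14061867,  0.34222204],
       [-0.17833436,  0.55151563, -0.81487874,  1.09224758],
       [ 0.01239038, -0.82682976, -0.56231577,  0.90481562],
       [ 0.        ,  0.        ,  0.        ,  1.        ]])}
{'fx': 435.7504510202917, 'fy': 435.7504510202917, 'cx': 260.55014555527566, 'cy': 190.12020808697184, 'k1': -0.00549825717325847, 'cam_to_world': array([[ 0.00713676, -0.99637265,  0.08479751,  0.41220337],
       [-0.99993392, -0.00787498, -0.0083744 , -0.00480442],
       [ 0.0090118 , -0.08473214, -0.99636301,  1.65021178],
       [ 0.        ,  0.        ,  0.        ,  1.        ]])}
```

View pics/side0.png

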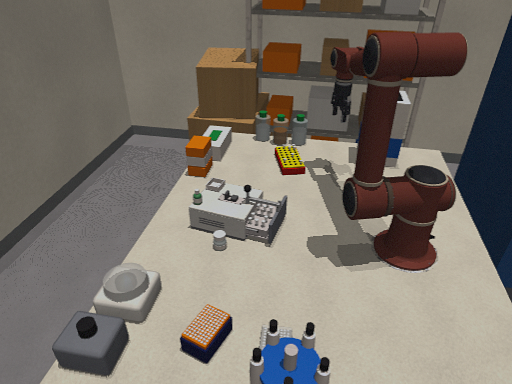

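View pics/top0.png

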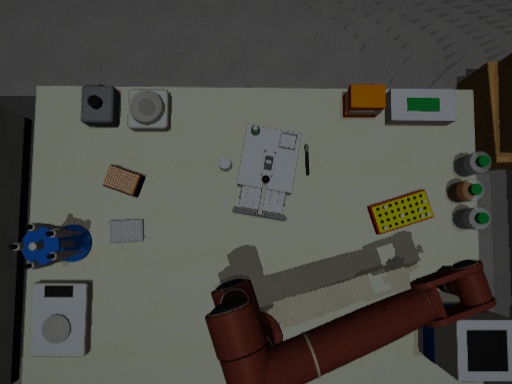

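The side view shows the incubator around (235,212) with its knob at (248,188). In the top view it is around (268,162), with the knob at (265,179). Next I zoom in and measure.

Run:
```python
from h import *
for n,(a,b,c,d) in {'side':(175,265,180,300),'top':(115,230,220,320)}.items():
    z=np.load(f'pics/{n}0.npz'); p=z['p'][a:b,c:d]
    k=6
    cv2.imwrite(f'pics/{n}0c.png',cv2.resize(p,None,fx=k,fy=k,interpolation=cv2.INTER_CUBIC)[:,:,::-1])
z=np.load('pics/top0.npz'); g=z['p'];d=z['d']
# height map
H=np.zeros(d.shape);P=np.zeros(d.shape+(3,))
for v in range(110,230):
    for u in range(215,325):
        if d[v,u]>0: P[v,u]=atdepth('top',u,v,d[v,u])
m=(abs(P[:,:,2]-0.100)<0.006)&(np.arange(384)[:,None]<205)
m=m.astype(np.uint8)
n,l,st,ce=cv2.connectedComponentsWithStats(m)
i=1+np.argmax(st[1:,4]);print(st[i])
q=P[l==i][:,:2].astype(np.float32); print(np.median(P[l==i][:,2]))
r=cv2.minAreaRect(q);print(r,cv2.boxPoints(r))
kn=P[:,:,2]>0.15; vv,uu=np.nonzero(kn);print(len(vv),uu.mean(),vv.mean(),P[kn].mean(0),P[kn].max(0))
for (u,v) in zip(uu,vv): print(u,v,P[v,u].round(3),g[v,u],end=' ')
```

```text
Traceback (most recent call last):
  File "h.py", line 12, in atdepth
    o,r=ray(n,u,v); return o+r*d
        ~~~^^^^^^^
  File "h.py", line 6, in ray
    c=calibration(n); x=(u-c['cx'])/c['fx']; y=(v-c['cy'])/c['fy']
ValueError: time passes only in moves, steps and waits
```

View pics/side0c.png

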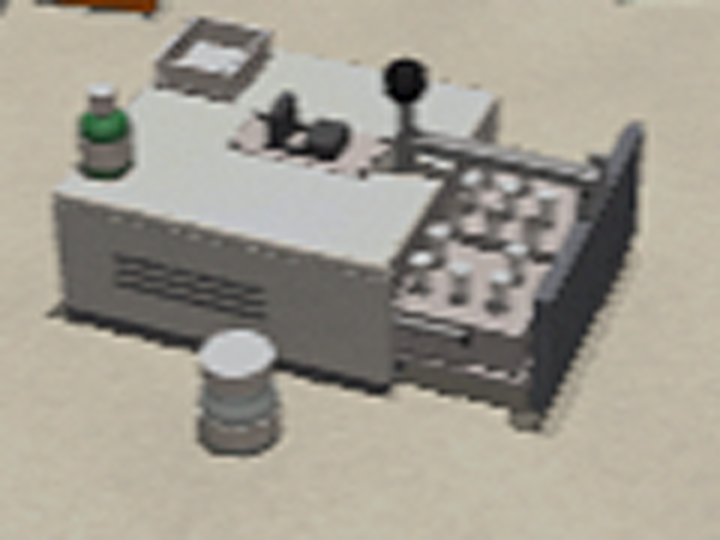

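View pics/top0c.png

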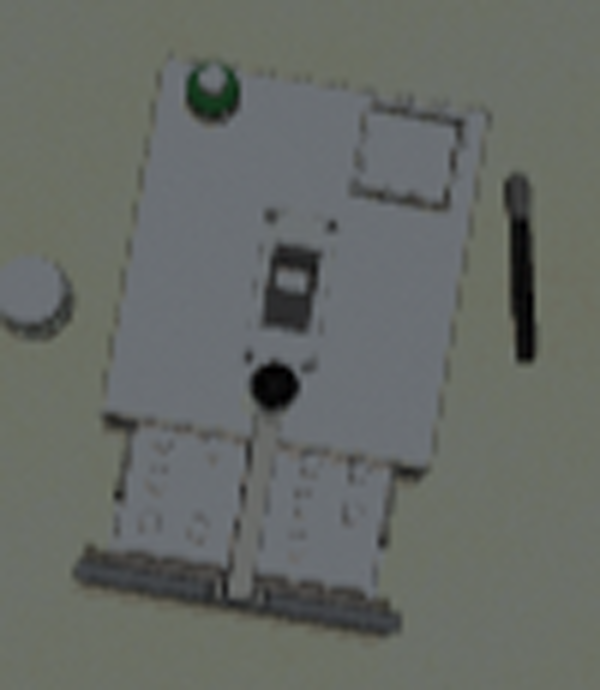

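The side crop shows the knob at crop (405,80) and the keeper at (305,135). The top crop shows the knob at (274,386), the notch as a white window at (292,280), and the keeper spanning rows 245 to 330. I'll cache the calibration and measure.

```bash
sed -i 's/^def ray/_C={}\ndef cal(n):\n    if n not in _C: _C[n]=calibration(n)\n    return _C[n]\ndef ray/; s/c=calibration(n); x/c=cal(n); x/' h.py
python3 - <<'E'
from h import *
z=np.load('pics/top0.npz'); g=z['p'];d=z['d']
P=np.zeros(d.shape+(3,))
for v in range(110,230):
    for u in range(215,325):
        if d[v,u]>0: P[v,u]=atdepth('top',u,v,d[v,u])
m=(abs(P[:,:,2]-0.100)<0.008)&(np.arange(384)[:,None]<198)
n,l,st,ce=cv2.connectedComponentsWithStats(m.astype(np.uint8))
i=1+np.argmax(st[1:,4]);print(st[i],np.median(P[l==i][:,2]))
r=cv2.minAreaRect(P[l==i][:,:2].astype(np.float32));print(r,cv2.boxPoints(r))
kn=P[:,:,2]>0.15; vv,uu=np.nonzero(kn);print(len(vv),uu.mean(),vv.mean(),P[kn].mean(0),P[kn].max(0))
gy=g.max(2)
np.set_printoptions(linewidth=200)
print('cols',list(range(258,278)))
for v in range(148,186): print(v,gy[v,258:278],(P[v,262:274,2]*1000).astype(int))
s=np.load('pics/side0.npz')['p'].max(2).astype(int)
print(s[180:196,238:256])
E
```

```text
[ 237  125   64   69 2964] 0.10005991824406302
((0.6591827869415283, -0.04677361249923706), (0.20025882124900818, 0.22090396285057068), 80.59530639648438) [[ 0.5338536  -0.12750857]
 [ 0.7517883  -0.16360576]
 [ 0.784512    0.03396134]
 [ 0.56657726  0.07005854]]
72 262.43055555555554 165.01388888888889 [ 0.62574323 -0.02297913  0.16651288] [0.7628368  0.01052033 0.17943895]
cols [258, 259, 260, 261, 262, 263, 264, 265, 266, 267, 268, 269, 270, 271, 272, 273, 274, 275, 276, 277]
148 [117 117 117 116 116 116 116 116 115 116 117 116 117 116 116 115 115 117 116 116] [102  96 100 100  98 100  98  96 102  98  99  98]
149 [116 116 117 116 116 116 106 104 109 110 112 116 117 115 117 117 117 116 117 117] [105  94  93  96  98  99  99  99  94 102 100  96]
150 [115 117 116 116 116 117  76  69  95 104 110 114 115 115 112 112 116 116 116 116] [102  97  99 108  97 102 104 102 102 106 102  98]
151 [116 117 116 117 115 117  75  65 100 114 114 113 113 114 108 108 108  98 114 115] [101  96  95 105 100  98  96  98 100  96  98 102]
152 [117 116 116 115 117 116 106  96 112 114 114 114 113 113 114 114  90
[... 5052 characters left out ...]
 65 148 190 190 190 189]
 [195 195 194 198 200 160  41  12  30  31  31  18  74 154 194 189 187 190]
 [195 193 196 196 200 162  42  16  27  32  28  22  42 139 194 174 166 193]
 [194 196 191 195 198 171  82  15  25  26  23  19  35 143 199 196 197 194]
 [196 193 195 196 198 167  75   3  19  19  12  10 104 175 198 196 194 195]
 [194 194 194 193 195 200 170  79   4   1  11  68 156 199 195 195 195 195]
 [194 194 195 194 194 197 200 175  94  48  90 168 204 197 196 194 194 193]
 [196 195 193 195 194 195 198 188 135  66  96 162 200 196 194 192 195 193]
 [197 195 191 194 195 193 196 184 131  65  93 161 198 197 193 195 194 196]
 [184 199 195 195 194 193 195 184 132  66  97 165 200 197 195 193 195 195]]
```

Run:
```python
from h import *
t=np.load('pics/top0.npz')['p'].max(2).astype(float); s=np.load('pics/side0.npz')['p'].max(2).astype(float)
def cen(im,v0,v1,u0,u1,hi,lo,):
    w=np.clip((hi-im[v0:v1,u0:u1])/(hi-lo),0,1); w[w<.25]=0
    vv,uu=np.mgrid[v0:v1,u0:u1]; return (w*uu).sum()/w.sum(),(w*vv).sum()/w.sum(),w.sum()
kt=cen(t,175,183,260,271,116,8); ks=cen(s,184,192,242,252,190,20); print(kt,ks)
a,ra=ray('top',*kt[:2]); b,rb=ray('side',*ks[:2])
A=np.c_[ra,-rb]; x=np.linalg.lstsq(A,b-a,rcond=None)[0]; p,q=a+ra*x[0],b+rb*x[1]
print('knob tri',p,q,'plane',onz('top',*kt[:2],.162),onz('side',*ks[:2],.162))
f=lambda x,y:(220+(x+.5)/6-.5,115+(y+.5)/6-.5)
rivs=[(270,215),(332,226),(249,356),(309,366)]
R=np.array([onz('top',*f(*r),.101) for r in rivs]); print(R,R.mean(0))
ax=(R[0]+R[1]-R[2]-R[3]);print('yaw riv',np.degrees(np.arctan2(ax[1],ax[0])))
# roof side edges
z=np.load('pics/top0.npz');
roof=(t>100)&(t<124)
# left/right edges of roof in crop: 
for (c1,c2) in [((160,75),(107,410)),((488,120),(430,465))]:
    e=onz('top',*f(*c1),.1)-onz('top',*f(*c2),.1);print('yaw edge',np.degrees(np.arctan2(e[1],e[0])))
K=np.array([0.65913,-0.0468]) 
yaw=np.radians(-9.4); X=np.array([np.cos(yaw),np.sin(yaw)]);Y=np.array([-X[1],X[0]])
mid=R.mean(0)[:2]
pts={'lowwall front top':((0,0)),}
for name,(u,v),h in [('front edge (top)',(267,169.4),.112),('lw rear edge top',(268.3,163.0),.112),('back wall front top',(268.8,158.6),.126),('back wall rear top',(270,156.0),.126)]:
    w=onz('top',u,v,h)[:2]-mid; print(name,w@X*1e3,w@Y*1e3)
for n,pt in [('knob',p[:2]),('roofcentre',K)]:
    w=pt-mid;print(n,w@X*1e3,w@Y*1e3)
```

```text
(np.float64(265.24985279685967), np.float64(178.78900883218841), np.float64(47.175925925925924)) (np.float64(247.06371350496187), np.float64(188.01970372501074), np.float64(40.900000000000006))
knob tri [ 0.57780526 -0.03313757  0.16427148] [ 0.57732385 -0.03320366  0.16421909] plane [ 0.57805841 -0.03318088  0.162     ] [ 0.5780283  -0.03657591  0.162     ]
[[ 0.68747583 -0.03130852  0.101     ]
 [ 0.68113259 -0.06851358  0.101     ]
 [ 0.60227797 -0.01931868  0.101     ]
 [ 0.59656734 -0.05515379  0.101     ]] [ 0.64186343 -0.04357364  0.101     ]
yaw riv -8.492858921744489
yaw edge -8.277892782362562
yaw edge -9.44503393658222
front edge (top) -24.81155871486705 -0.6400232632532022
lw rear edge top -1.3724352434750389 -1.3177723721805639
back wall front top 12.283969160835374 -0.3909918485508956
back wall rear top 22.161646990932226 -3.004401208245132
knob -64.90248888976066 -0.16642675211828856
roofcentre 17.56166338294455 -0.36295864454556753
```

The notch middle sits about 5 mm behind keeper_mid, so it is about 70 mm beyond the knob. Yaw is about -9°. I'll move toward the knob now.

Call:
play_rows(commands=[[[0.03,-0.02,0,4,0.0854],[0.065,-0.045,0,8,0.0854],[0.1,-0.069,0,12,0.0854],[0.135,-0.093,0,16,0.0854],[0.17,-0.117,0,20,0.0854],[0.205,-0.141,0,24,0.0854],[0.24,-0.165,0,29,0.0854],[0.27,-0.185,0,34,0.0854]]], force=30)

```text
time: 0.9
eef_pos: [0.4315, -0.2819, 0.2308]
eef_rot: [[0.987, -0.158, -0.0], [-0.158, -0.987, 0.001], [-0.0, -0.001, -1.0]]
wrist_force: [0.6, -0.7, 0.6]
gripper_width: 0.0857
```

```bash
cat >> h.py <<'E'
def where(target=None,yaw=-9.0):
    s=status.sense(); R=np.array(s['eef_rot']); p=np.array(s['eef_pos'])
    print('t',round(float(s['time']),2),'p',p.round(4),'yaw',np.degrees(np.arctan2(R[1,0],R[0,0])).round(2),'F',np.round(s['wrist_force'],2),'w',round(float(s['gripper_width']),4))
    y=np.radians(yaw);X=np.array([np.cos(y),np.sin(y),0]);Y=np.array([-X[1],X[0],0]);f=np.array(s['wrist_force'])
    print('F along X,Y,z',round(f@X,2),round(f@Y,2),round(f[2],2))
    if target is not None: print('shift tool',(R.T@(np.array(target)-p)).round(4))
    return p,R
E
python3 -c "
from h import *
where([.578,-.0332,.215])"
```

```text
t 0.9 p [ 0.4315 -0.2819  0.2308] yaw -9.09 F [ 0.56 -0.73  0.61] w 0.0857
F along X,Y,z 0.66 -0.64 0.61
shift tool [ 0.1053 -0.2687  0.016 ]
```

Call:
play_rows(commands=[[[0.016,-0.04,0,0,0.0854],[0.032,-0.08,0,0,0.0854],[0.048,-0.122,0,0,0.0854],[0.064,-0.164,0.004,0,0.0854],[0.08,-0.205,0.008,0,0.0854],[0.093,-0.238,0.012,0,0.0854],[0.102,-0.26,0.016,0,0.0854],[0.1055,-0.2687,0.016,0,0.0854]]])

```text
time: 1.7
eef_pos: [0.5769, -0.0329, 0.2139]
eef_rot: [[0.988, -0.152, -0.002], [-0.152, -0.988, 0.001], [-0.002, -0.0, -1.0]]
wrist_force: [0.1, 0.2, 1.1]
gripper_width: 0.0854
```

```bash
python3 -c "
from h import *
where([.578,-.0332,.144])"
```

```text
t 1.7 p [ 0.5769 -0.0329  0.2139] yaw -8.76 F [0.1  0.2  1.13] w 0.0854
F along X,Y,z 0.07 0.21 1.13
shift tool [0.0013 0.0002 0.0699]
```

Call:
play_rows(commands=[[[0.001,0,0.02,0,0.07],[0.001,0,0.04,0,0.06],[0.001,0,0.058,0,0.055],[0.001,0,0.068,0,0.05],[0.001,0,0.07,0,0.045],[0.001,0,0.07,0,0.04],[0.001,0,0.07,0,0.04],[0.001,0,0.07,0,0.04]]])

```text
time: 2.5
eef_pos: [0.5786, -0.0353, 0.1466]
eef_rot: [[0.988, -0.155, 0.002], [-0.155, -0.988, -0.0], [0.002, 0.0, -1.0]]
wrist_force: [-0.2, 0.8, -0.8]
gripper_width: 0.0401
```

Run:
```python
from h import *
where([.578,-.0332,.144])
for n,(a,b,c,d) in {'side':(160,250,180,300),'top':(135,215,220,320)}.items():
    p,_=snap(n,n+'1'); cv2.imwrite(f'pics/{n}1c.png',cv2.resize(p[a:b,c:d],None,fx=6,fy=6,interpolation=cv2.INTER_CUBIC)[:,:,::-1])
```

```text
t 2.5 p [ 0.5786 -0.0353  0.1466] yaw -8.92 F [-0.23  0.78 -0.82] w 0.0401
F along X,Y,z -0.35 0.74 -0.82
shift tool [-0.001  -0.002   0.0026]
```

View pics/side1c.png

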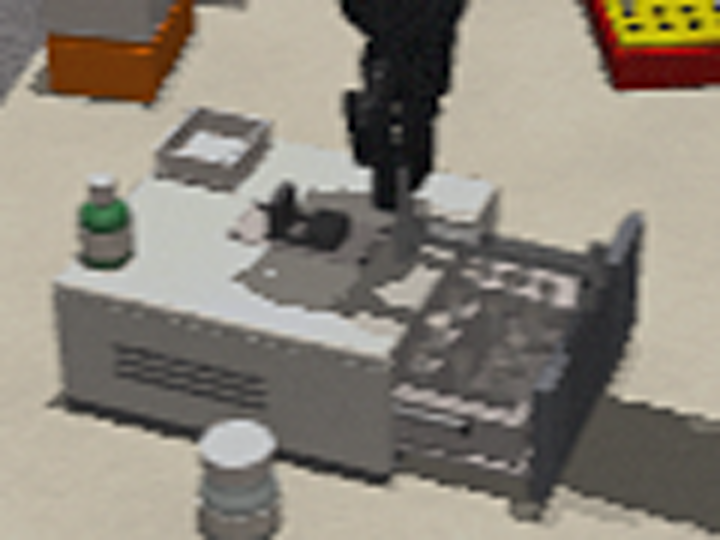

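View pics/top1c.png

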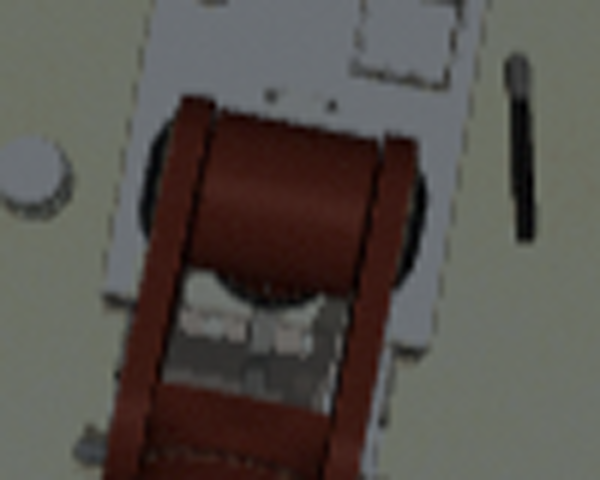

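The fingers straddle the knob (side crop, about (395,200)), and the drawer is still open. Now I close.

Call:
play_rows(commands=[[[-0.001,-0.001,0.002,0,0.036],[-0.001,-0.001,0.002,0,0.032],[-0.001,-0.001,0.002,0,0.028],[-0.001,-0.001,0.002,0,0.024],[-0.001,-0.001,0.002,0,0.02],[-0.001,-0.001,0.002,0,0.02],[-0.001,-0.001,0.002,0,0.02],[-0.001,-0.001,0.002,0,0.02]]], force=30)

```text
time: 3.4
eef_pos: [0.577, -0.0363, 0.1439]
eef_rot: [[0.988, -0.155, -0.0], [-0.155, -0.988, -0.005], [0.001, 0.005, -1.0]]
wrist_force: [-2.5, -8.1, 2.7]
gripper_width: 0.0257
```

Run:
```python
from h import *
where([.578,-.0332,.144])
for n,(a,b,c,d) in {'side':(160,250,180,300)}.items():
    p,_=snap(n,n+'2'); cv2.imwrite(f'pics/{n}2c.png',cv2.resize(p[a:b,c:d],None,fx=6,fy=6,interpolation=cv2.INTER_CUBIC)[:,:,::-1])
where()
```

```text
t 3.4 p [ 0.577  -0.0363  0.1439] yaw -8.94 F [-2.55 -8.1   2.75] w 0.0257
F along X,Y,z -1.25 -8.4 2.75
shift tool [ 0.0005 -0.0033 -0.0001]
t 3.45 p [ 0.577  -0.0363  0.144 ] yaw -8.94 F [-1.93 -7.72  1.97] w 0.0264
F along X,Y,z -0.69 -7.93 1.97
```

View pics/side2c.png

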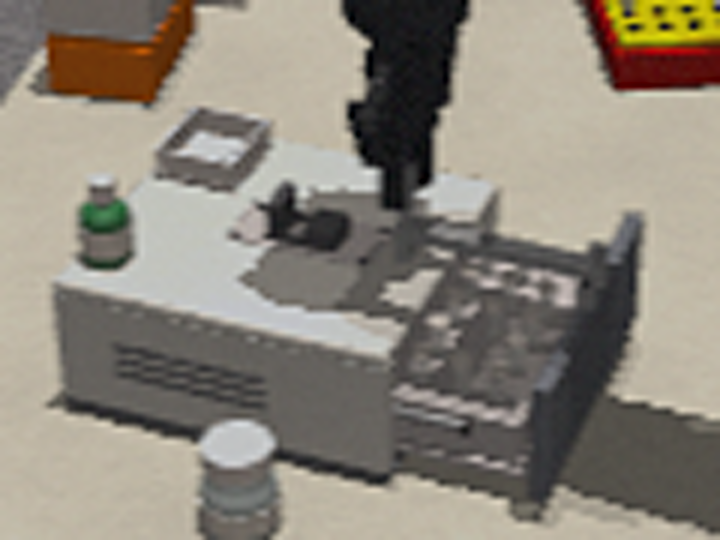

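The grip holds at about 26 mm. There is an 8 N side load, so I'll shift about 3.5 mm along tool +y to relieve it, then lift along the knob's arc to about 0.15 rad.

Call:
play_rows(commands=[[[0,0.0035,0,0,0.02],[-0.0008,0.0035,-0.0022,0,0.02],[-0.0017,0.0035,-0.0045,0,0.02],[-0.0035,0.0035,-0.009,0,0.02],[-0.0055,0.0035,-0.0135,0,0.02],[-0.0076,0.0035,-0.0175,0,0.02],[-0.0076,0.0035,-0.0175,0,0.02],[-0.0076,0.0035,-0.0175,0,0.02]]])

```text
time: 4.25
eef_pos: [0.5688, -0.0354, 0.1609]
eef_rot: [[0.988, -0.155, 0.0], [-0.155, -0.988, 0.001], [-0.0, -0.001, -1.0]]
wrist_force: [1.1, 5.1, -1.2]
gripper_width: 0.0263
```

Run:
```python
from h import *
for n,(a,b,c,d) in {'side':(160,250,180,300)}.items():
    p,_=snap(n,n+'3'); cv2.imwrite(f'pics/{n}3c.png',cv2.resize(p[a:b,c:d],None,fx=6,fy=6,interpolation=cv2.INTER_CUBIC)[:,:,::-1])
where()
```

```text
t 4.3 p [ 0.5688 -0.0354  0.1609] yaw -8.89 F [ 1.02  5.32 -1.04] w 0.0261
F along X,Y,z 0.18 5.41 -1.04
```

View pics/side3c.png

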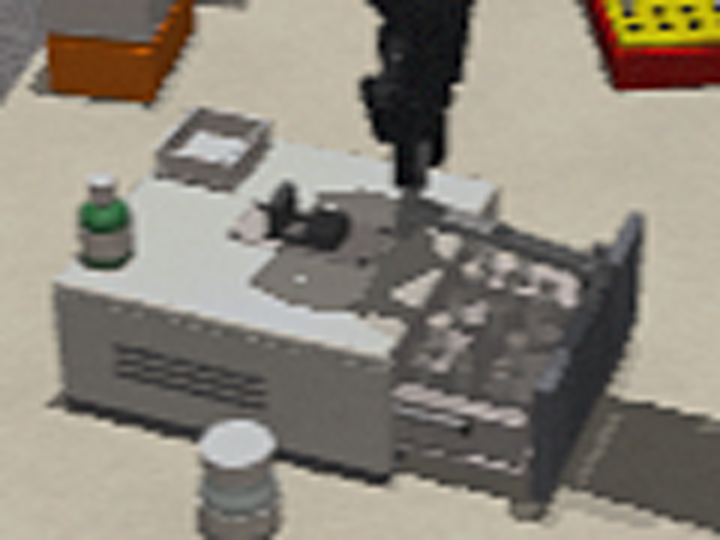

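The bar is visibly raised, the drawer is still open, and Fz is about -1 N. I'll push about 52 mm at 0.08 m/s along tool x and watch the forces.

Call:
play_rows(commands=[[[0.005,-0.0015,0,0,0.02],[0.012,-0.0015,0,0,0.02],[0.019,-0.0015,0,0,0.02],[0.026,-0.0015,0,0,0.02],[0.033,-0.0015,0,0,0.02],[0.04,-0.0015,0,0,0.02],[0.047,-0.0015,0,0,0.02],[0.052,-0.0015,0,0,0.02]]])

```text
time: 5.1
eef_pos: [0.6206, -0.0436, 0.1601]
eef_rot: [[0.988, -0.155, -0.002], [-0.155, -0.988, -0.001], [-0.002, 0.002, -1.0]]
wrist_force: [-5.3, -2.3, -4.3]
gripper_width: 0.026
```

Run:
```python
from h import *
p,R=where()
print((p-np.array([.5688,-.0354,.1609]))@R)
for n,(a,b,c,d) in {'side':(160,250,180,300)}.items():
    p,_=snap(n,n+'4'); cv2.imwrite(f'pics/{n}4c.png',cv2.resize(p[a:b,c:d],None,fx=6,fy=6,interpolation=cv2.INTER_CUBIC)[:,:,::-1])
```

```text
t 5.1 p [ 0.6206 -0.0436  0.1601] yaw -8.93 F [-5.33 -2.3  -4.29] w 0.026
F along X,Y,z -4.9 -3.11 -4.29
[5.24101779e-02 7.50093148e-05 6.34612621e-04]
```

View pics/side4c.png

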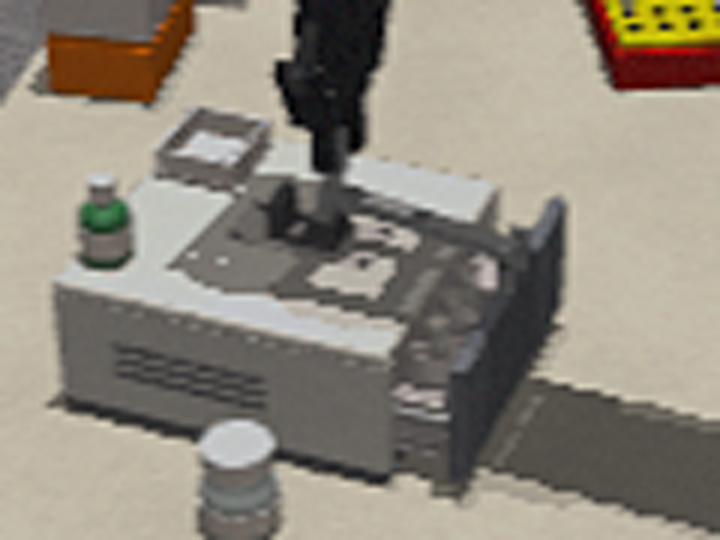

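The drawer moved in with the bar still raised and the tooth over the low wall. X force is about -5 N, as the buffers would give. I continue slowly toward the back wall.

Call:
play_rows(commands=[[[0.003,0,0,0,0.02],[0.006,0,0,0,0.02],[0.009,0,0,0,0.02],[0.011,0,0,0,0.02],[0.013,0,0,0,0.02],[0.014,0,0,0,0.02],[0.014,0,0,0,0.02],[0.014,0,0,0,0.02]]])

```text
time: 5.95
eef_pos: [0.634, -0.0459, 0.1601]
eef_rot: [[0.988, -0.155, -0.002], [-0.155, -0.988, -0.001], [-0.002, 0.002, -1.0]]
wrist_force: [-5.6, -3.6, -4.8]
gripper_width: 0.026
```

Run:
```python
from h import *
p,R=where()
print((p-np.array([.5688,-.0354,.1609]))@R)
```

```text
t 5.95 p [ 0.634  -0.0459  0.1601] yaw -8.94 F [-5.56 -3.64 -4.77] w 0.026
F along X,Y,z -4.92 -4.46 -4.77
[0.06605057 0.00020596 0.00063715]
```

Call:
play_rows(commands=[[[0.0005,0.001,0,0,0.02],[0.001,0.001,0,0,0.02],[0.0015,0.001,0,0,0.02],[0.002,0.001,0,0,0.02],[0.0025,0.001,0,0,0.02],[0.003,0.001,0,0,0.02],[0.003,0.001,0,0,0.02],[0.003,0.001,0,0,0.02]]])

```text
time: 6.75
eef_pos: [0.6368, -0.0464, 0.16]
eef_rot: [[0.988, -0.155, -0.002], [-0.155, -0.988, 0.0], [-0.002, 0.0, -1.0]]
wrist_force: [-5.8, -1.6, -5.5]
gripper_width: 0.026
```

Run:
```python
from h import *
p,R=where()
print((p-np.array([.5688,-.0354,.1609]))@R)
for n,(a,b,c,d) in {'side':(160,250,180,300)}.items():
    p,_=snap(n,n+'5'); cv2.imwrite(f'pics/{n}5c.png',cv2.resize(p[a+15:b-30,c+20:d-20],None,fx=9,fy=9,interpolation=cv2.INTER_CUBIC)[:,:,::-1])
```

```text
t 6.75 p [ 0.6368 -0.0464  0.16  ] yaw -8.92 F [-5.76 -1.64 -5.55] w 0.026
F along X,Y,z -5.44 -2.52 -5.55
[0.0688637  0.00032236 0.00070014]
```

View pics/side5c.png

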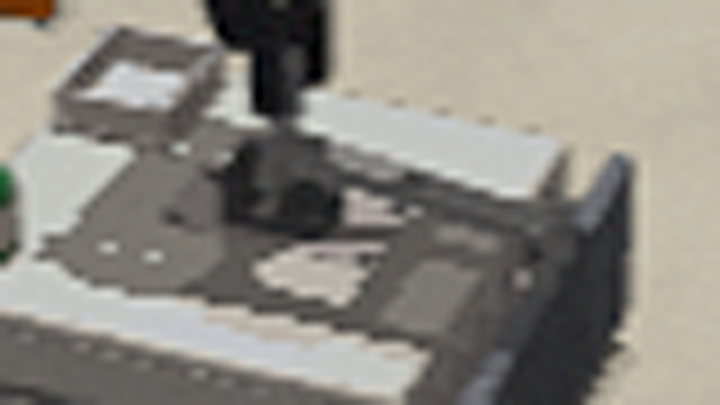

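The tooth is just in front of the back wall (crop, about (250,180)), with no contact jump yet. I'll feel 3 mm further.

Call:
play_rows(commands=[[[0.0005,0.001,0,0,0.02],[0.001,0.001,0,0,0.02],[0.0015,0.001,0,0,0.02],[0.002,0.001,0,0,0.02],[0.0025,0.001,0,0,0.02],[0.0025,0.001,0,0,0.02],[0.0025,0.001,0,0,0.02],[0.0025,0.001,0,0,0.02]]])

```text
time: 7.6
eef_pos: [0.639, -0.0469, 0.1598]
eef_rot: [[0.988, -0.155, -0.003], [-0.155, -0.988, 0.002], [-0.003, -0.002, -1.0]]
wrist_force: [-5.4, 1.9, -4.4]
gripper_width: 0.0257
```

Run:
```python
from h import *
p,R=where()
print((p-np.array([.5688,-.0354,.1609]))@R)
```

```text
t 7.6 p [ 0.639  -0.0469  0.1598] yaw -8.9 F [-5.41  1.89 -4.39] w 0.0257
F along X,Y,z -5.64 1.02 -4.39
[0.07116702 0.0004547  0.00084205]
```

Call:
play_rows(commands=[[[0.0005,0,0,0,0.02],[0.001,0,0,0,0.02],[0.0015,0,0,0,0.02],[0.002,0,0,0,0.02],[0.002,0,0,0,0.02],[0.002,0,0,0,0.02],[0.002,0,0,0,0.02],[0.002,0,0,0,0.02]]])

```text
time: 8.4
eef_pos: [0.6408, -0.0472, 0.1597]
eef_rot: [[0.988, -0.155, -0.003], [-0.155, -0.988, 0.002], [-0.003, -0.002, -1.0]]
wrist_force: [-5.6, 2.3, -5.1]
gripper_width: 0.0263
```

Run:
```python
from h import *
p,R=where()
print((p-np.array([.5688,-.0354,.1609]))@R)
for n,(a,b,c,d) in {'side':(160,250,180,300)}.items():
    p,_=snap(n,n+'6'); cv2.imwrite(f'pics/{n}6c.png',cv2.resize(p[a+15:b-30,c+20:d-20],None,fx=9,fy=9,interpolation=cv2.INTER_CUBIC)[:,:,::-1])
```

```text
t 8.4 p [ 0.6408 -0.0472  0.1597] yaw -8.91 F [-5.57  2.31 -5.13] w 0.0263
F along X,Y,z -5.86 1.41 -5.13
[0.07300089 0.00048327 0.00093433]
```

View pics/side6c.png

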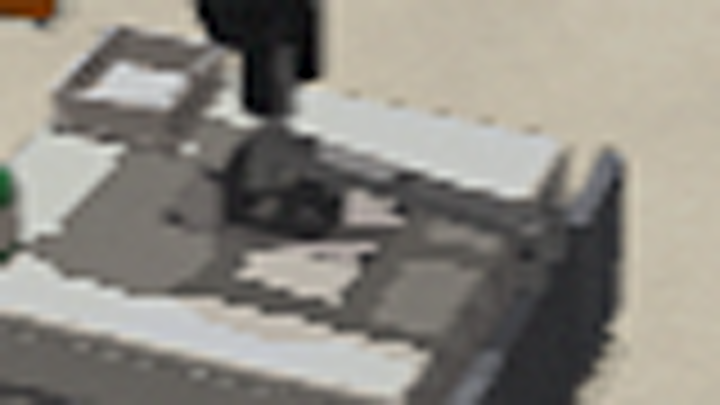

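Call:
play_rows(commands=[[[0.0005,0,0,0,0.02],[0.001,0,0,0,0.02],[0.0015,0,0,0,0.02],[0.002,0,0,0,0.02],[0.002,0,0,0,0.02],[0.002,0,0,0,0.02],[0.002,0,0,0,0.02],[0.002,0,0,0,0.02]]])

```text
time: 9.25
eef_pos: [0.6413, -0.0472, 0.159]
eef_rot: [[0.988, -0.155, -0.007], [-0.155, -0.988, 0.003], [-0.008, -0.002, -1.0]]
wrist_force: [-10.7, 2.3, -3.7]
gripper_width: 0.0263
```

Run:
```python
from h import *
p,R=where()
print((p-np.array([.5688,-.0354,.1609]))@R)
```

```text
t 9.25 p [ 0.6413 -0.0472  0.159 ] yaw -8.9 F [-10.68   2.27  -3.74] w 0.0263
F along X,Y,z -10.9 0.57 -3.74
[0.07348551 0.00045314 0.00131092]
```

Contact with the back wall at about 73.5 mm: force rose 5 N to 11 N, under the limit. I back off 2 mm, then follow the knob's arc down into the notch.

Call:
play_rows(commands=[[[-0.001,0,0,0,0.02],[-0.002,0,0,0,0.02],[-0.001,0,0.002,0,0.02],[0,0,0.0042,0,0.02],[0.001,0,0.0063,0,0.02],[0.0018,0,0.0082,0,0.02],[0.0018,0,0.0082,0,0.02],[0.0018,0,0.0082,0,0.02]]])

```text
time: 10.05
eef_pos: [0.6449, -0.0478, 0.152]
eef_rot: [[0.988, -0.155, -0.002], [-0.155, -0.988, 0.002], [-0.003, -0.001, -1.0]]
wrist_force: [-6.1, 1.5, -3.5]
gripper_width: 0.026
```

Run:
```python
from h import *
p,R=where()
print((p-np.array([.5688,-.0354,.1609]))@R)
```

```text
t 10.05 p [ 0.6449 -0.0478  0.152 ] yaw -8.91 F [-6.06  1.52 -3.54] w 0.026
F along X,Y,z -6.22 0.55 -3.54
[0.07709075 0.00053091 0.00873144]
```

Raise is about 8 mm with no upward reaction, so the tooth is already below the low wall's top. I continue down.

Call:
play_rows(commands=[[[0.0008,0,0.0018,0,0.02],[0.0015,0,0.0035,0,0.02],[0.0021,0,0.005,0,0.02],[0.0026,0,0.0065,0,0.02],[0.003,0,0.008,0,0.02],[0.003,0,0.008,0,0.02],[0.003,0,0.008,0,0.02],[0.003,0,0.008,0,0.02]]])

```text
time: 10.85
eef_pos: [0.648, -0.0483, 0.1445]
eef_rot: [[0.988, -0.155, -0.002], [-0.155, -0.988, 0.002], [-0.002, -0.001, -1.0]]
wrist_force: [-5.6, 1.4, -2.3]
gripper_width: 0.0258
```

Run:
```python
from h import *
p,R=where()
print((p-np.array([.5688,-.0354,.1609]))@R)
for n,(a,b,c,d) in {'side':(160,250,180,300)}.items():
    p,_=snap(n,n+'7'); cv2.imwrite(f'pics/{n}7c.png',cv2.resize(p[a+15:b-30,c+20:d-20],None,fx=9,fy=9,interpolation=cv2.INTER_CUBIC)[:,:,::-1])
```

```text
t 10.85 p [ 0.648  -0.0483  0.1445] yaw -8.91 F [-5.62  1.43 -2.29] w 0.0258
F along X,Y,z -5.78 0.53 -2.29
[0.08028792 0.00052858 0.0162695 ]
```

View pics/side7c.png

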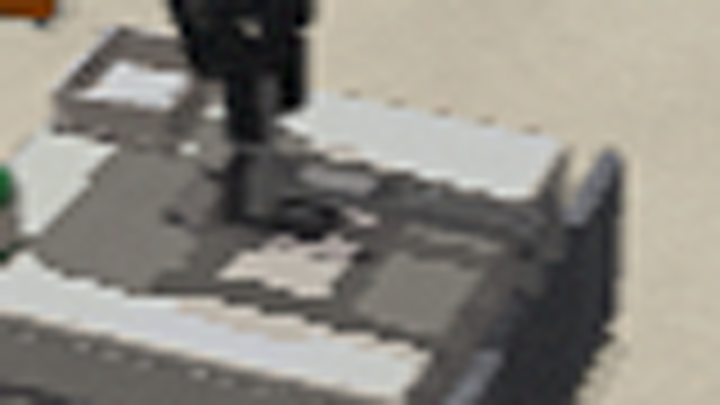

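The knob is back at its starting height, within 0.6 mm. I ease down 1 mm and back 4 mm so the low wall takes the buffer load.

Call:
play_rows(commands=[[[0,0,0.001,0,0.02],[0,0,0.0015,0,0.02],[-0.0005,0,0.0015,0,0.02],[-0.0015,0,0.0015,0,0.02],[-0.0025,0,0.0015,0,0.02],[-0.0035,0,0.0015,0,0.02],[-0.004,0,0.0015,0,0.02],[-0.004,0,0.0015,0,0.02]]])

```text
time: 11.7
eef_pos: [0.6449, -0.048, 0.144]
eef_rot: [[0.988, -0.155, 0.002], [-0.155, -0.988, 0.001], [0.002, -0.001, -1.0]]
wrist_force: [-3.5, 5.1, 2.7]
gripper_width: 0.0262
```

Run:
```python
from h import *
p,R=where()
print((p-np.array([.5688,-.0354,.1609]))@R)
```

```text
t 11.7 p [ 0.6449 -0.048   0.144 ] yaw -8.9 F [-3.49  5.09  2.67] w 0.0262
F along X,Y,z -4.24 4.48 2.67
[0.07714924 0.0006609  0.01700505]
```

Floor contact (+2.7 N up), and the wall is starting to take the load. I ease back a bit more to confirm the tooth holds before letting go.

Call:
play_rows(commands=[[[-0.0005,0.001,0,0,0.02],[-0.001,-0.001,0,0,0.02],[-0.0015,-0.001,0,0,0.02],[-0.002,-0.001,0,0,0.02],[-0.002,-0.001,0,0,0.02],[-0.002,-0.001,0,0,0.02],[-0.002,-0.001,0,0,0.02],[-0.002,-0.001,0,0,0.02]]])

```text
time: 12.5
eef_pos: [0.6448, -0.0479, 0.1441]
eef_rot: [[0.988, -0.155, 0.007], [-0.155, -0.988, -0.001], [0.007, 0.0, -1.0]]
wrist_force: [7.1, 0.7, -1.5]
gripper_width: 0.0258
```

Run:
```python
from h import *
p,R=where()
print((p-np.array([.5688,-.0354,.1609]))@R)
```

```text
t 12.5 p [ 0.6448 -0.0479  0.1441] yaw -8.94 F [ 7.06  0.66 -1.52] w 0.0258
F along X,Y,z 6.87 1.76 -1.52
[0.07694943 0.00054286 0.01727682]
```

The tooth is caught: position unchanged while the force reversed to +7 N. I relieve the pull and open.

Call:
play_rows(commands=[[[0.001,0,0,0,0.02],[0.0012,0,0,0,0.02],[0.0012,0,0,0,0.03],[0.0012,0,0,0,0.04],[0.0012,0,0,0,0.05],[0.0012,0,0,0,0.06],[0.0012,0,0,0,0.06],[0.0012,0,0,0,0.06]]])

```text
time: 13.3
eef_pos: [0.6436, -0.0474, 0.143]
eef_rot: [[0.988, -0.155, -0.0], [-0.155, -0.988, 0.0], [-0.0, 0.0, -1.0]]
wrist_force: [-1.0, 0.5, 1.4]
gripper_width: 0.0599
```

Call:
play_rows(commands=[[[0,0,-0.01,0,0.06],[0,0,-0.03,0,0.06],[0,0,-0.06,0,0.06],[0,0,-0.1,0,0.06],[-0.03,0,-0.13,0,0.06],[-0.07,0,-0.15,0,0.06],[-0.11,0.0,-0.16,0,0.06],[-0.15,0,-0.16,0,0.06]]])

```text
time: 14.1
eef_pos: [0.4951, -0.0241, 0.3067]
eef_rot: [[0.988, -0.155, 0.005], [-0.155, -0.988, -0.001], [0.005, 0.0, -1.0]]
wrist_force: [0.1, 0.2, 0.1]
gripper_width: 0.0601
```

Call:
play_rows(commands=[[[0,0.04,0,0,0.06],[0,0.08,0,0,0.06],[0,0.12,0,0,0.06],[0,0.16,0,0,0.06],[0,0.2,0,0,0.06],[0,0.23,0,0,0.06],[0,0.23,0,0,0.06],[0,0.23,0,0,0.06]]])

```text
time: 14.9
eef_pos: [0.4598, -0.2517, 0.3038]
eef_rot: [[0.988, -0.156, 0.001], [-0.156, -0.988, 0.0], [0.001, -0.0, -1.0]]
wrist_force: [0.1, 0.8, -0.4]
gripper_width: 0.0602
```

Run:
```python
from h import *
where()
im=[]
for n,(a,b,c,d) in {'side':(170,250,185,295),'top':(115,215,220,320)}.items():
    p,_=snap(n,n+'8'); cv2.imwrite(f'pics/{n}8c.png',cv2.resize(p[a:b,c:d],None,fx=6,fy=6,interpolation=cv2.INTER_CUBIC)[:,:,::-1])
```

```text
t 14.9 p [ 0.4598 -0.2517  0.3038] yaw -8.99 F [ 0.14  0.77 -0.37] w 0.0602
F along X,Y,z 0.01 0.78 -0.37
```

View pics/side8c.png

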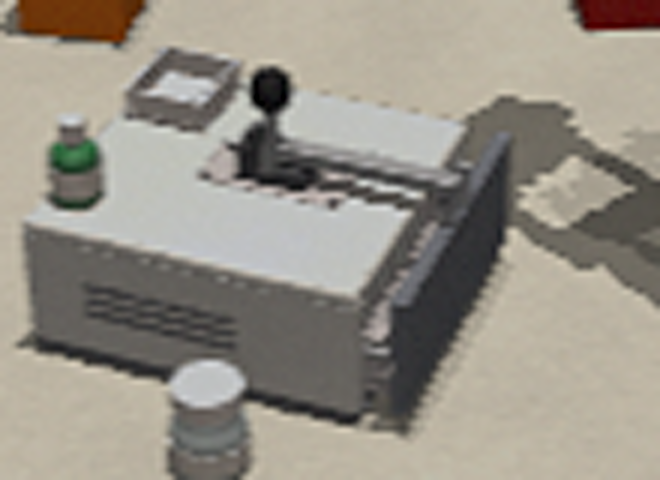

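View pics/top8c.png

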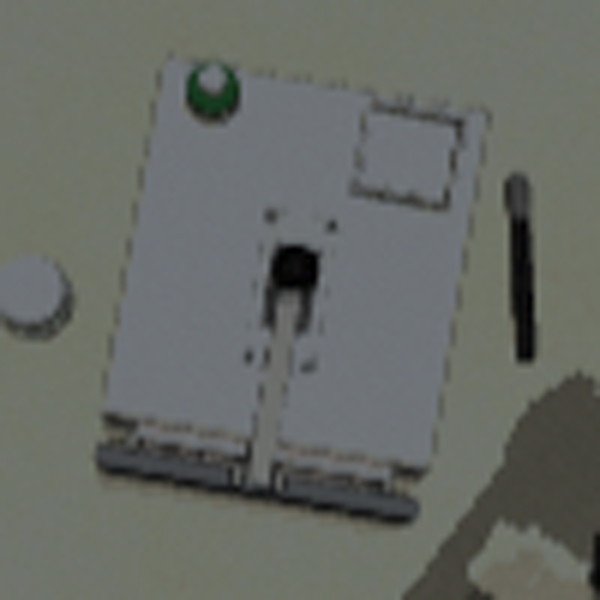

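Drawer shut, knob over the keeper (top crop (295,267)), bystanders unmoved. I check that the bar is level by triangulating the knob height, then hand in.

Run:
```python
from h import *
t=np.load('pics/top8.npz')['p'].max(2).astype(int); s=np.load('pics/side8.npz')['p'].max(2).astype(int)
def cen(im,v0,v1,u0,u1,th):
    m=im[v0:v1,u0:u1]<th; vv,uu=np.nonzero(m); return uu.mean()+u0,vv.mean()+v0,m.sum()
kt=cen(t,152,168,262,276,22); ks=cen(s,178,189,222,240,60); print(kt,ks)
a,ra=ray('top',*kt[:2]); b,rb=ray('side',*ks[:2])
x=np.linalg.lstsq(np.c_[ra,-rb],b-a,rcond=None)[0]; print(a+ra*x[0],b+rb*x[1])
t=np.load('pics/top0.npz')['p'].max(2).astype(int); s=np.load('pics/side0.npz')['p'].max(2).astype(int)
kt=cen(t,173,184,260,271,22); ks=cen(s,183,192,240,254,60)
a,ra=ray('top',*kt[:2]); b,rb=ray('side',*ks[:2])
x=np.linalg.lstsq(np.c_[ra,-rb],b-a,rcond=None)[0]; print('start',a+ra*x[0],b+rb*x[1])
```

```text
(np.float64(268.7906976744186), np.float64(159.25581395348837), np.int64(43)) (np.float64(229.5), np.float64(184.7058823529412), np.int64(34))
[ 0.6458305  -0.04495778  0.16260133] [ 0.64551231 -0.04501095  0.1625528 ]
start [ 0.57775696 -0.03263435  0.16465423] [ 0.57744848 -0.03267676  0.16462064]
```

The knob is at z = 0.1626 m, against 0.1646 m for the level bar at the start, so the bar is level. It has advanced about 69 mm.

```bash
python3 -c "
from h import *
print(manip.job_done())"
```

```text
the job is handed in; nothing more can be done
None
```

The incubator is shut and latched, and I handed the job in at about 15 s of the 40 s allowed; no verdict was reported.

**What I did:** I pinched the knob, lifted the bar about 17 mm (roughly 0.145 rad), and pushed the drawer in. I felt the keeper's back wall at a wrist force of about 11 N. I then backed off 2 mm, lowered the tooth into the notch, let go and moved the arm well clear.

**Last checks:**
- **Latch holds:** before I let go, a backward pull of about 7 N did not move the bar. That puts roughly 13 N on the keeper by estimate (my pull plus the buffer springs), under the 22 N limit. The bar-to-keeper force itself was not measured directly.
- **Bar level:** the knob is at z ≈ 0.1626 m, against 0.1646 m at the start. That 2 mm is within the camera calibration error.
- **Drawer in:** the knob ended about 69 mm further in, close to the 70 mm I estimated from the pictures.
- **Everything else:** the bottle, tray, jar and marker look unmoved in the final pictures. The other items were outside those views, and the arm did not go near them at their height.

**One disagreement:** I expected the back wall at about 70.5 mm of travel but met it at about 73.5 mm. The difference fits the measuring error of the first pictures.

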